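# Shut the lever-arch file and press its sheets down

## Robot

A 6-joint arm with a two-finger parallel gripper is mounted at the origin on the work surface. World frame = base frame: x ahead of the robot, y to its left, z up, the work surface at z = 0. Lengths are in m, angles in rad, forces in N, time in s.
With the tool pointing down it reaches from about 0.225 to 0.725 m from the base axis. Payload 3.1 kg.
Tool frame: the origin (TCP) lies at the very end of the fingers, on their centre line; the grasp point (between the pads) lies 19 mm behind it (bot.hold_point_z is the distance from the TCP to the grasp point, in m); y points along the fingers, x is the direction in which the jaws open and shut, and the axes are right-handed (so a half turn about y gives the same grasp; the last joint's range is limited). The gripper opens to 85 mm and grips with 20 to 120 N. Pads are 22 mm wide; open, the fingers measure 114 mm over their backs; the gripper's body (76 mm by 85 mm) begins 54 mm behind the grasp point. The pads swing forward as they close: fully open they stand 13 mm farther back than shut.
Start: joints at [-0.128, 0.048, 0.099, 1.622, 0, 1.443], TCP at [0.525, -0, 0.231] pointing down, gripper open.
Joint ranges: [-2.91, 2.91], [-0.99, 1.94], [-1.21, 1.42], [-2.12, 2.29], [-1.49, 1.47], [-3.14, 3.14]. Speed limits (rad/s): [2.79, 2.79, 3.14, 3.14, 3.14, 3.14].

## Interface

Orientations are given as a 3x3 rotation matrix whose columns are the frame's x, y, z axes.
In Python, from rig import bot gives the robot as it stands.
- The arm moves only by the tool carry_out, never from a script. Its argument "deltas" is one flat list of numbers, 7 for each row, row after row: the opening, from -1 (shut) to 1 (fully open), then the shift along the tool's x, y, z each as a share of 2 cm, from -1 to 1, then the turn, a rotation vector about the tool's x, y, z each as a share of 0.12 rad, from -1 to 1. A call has 1 to 5 rows; each row shifts and turns the commanded pose from where the row before left it, along the tool's axes as they then stand; what a row does not reach is not made up. A row lasts 1/10 s, in which the tool goes at most 50 mm and 8.59 degrees, less where a joint would pass 70% of its speed; a pose out of reach is approached as far as the arm can. A call with a number of a shift or a turn outside -1 to 1 is refused whole. A call with a gripper value outside its range is refused whole. The fingers move at their own pace and stop on an object; the grip force is fixed at half the most. Time passes only in rows, so rows that do not move let the fingers close. It gives the time, the measured TCP pose, the force and the opening at its end, in the units of the state.
- bot.get_state(): the state, without advancing time (a new reading comes with each control period).
- bot.snapshot(name): name is "scene" or "side" or "wrist"; returns (picture, depth): 420x560x3 uint8, red, green, blue; 420x560 float32, m along the optical axis (not along the pixel's ray), 0 where there is no reading.
- bot.camera_params(name): a dict with "fx", "fy", "cx", "cy" (pixels), "origin" and "rotation" of the camera in the world; the wrist camera has in their place "tool_from_camera" (4x4, takes a point from camera to tool coordinates, whose origin is the TCP and whose axes are the tool frame's). Camera axes: x right, y down, z forward; pixel columns grow to the right and rows downward; lengths in m; the calibration is good to about 2 mm. A picture is of the moment at which its call begins: read the wrist's pose just before it. camera_params takes no time and is no camera call.
- bot.hand_in(): hands the job in, once; it reports no verdict.
The state is a dict: "time_s": time; "joint_positions": joint angles; "qd": joint speeds; "effort": joint torques, N m; "tcp_pos": TCP position; "ee_rot": TCP orientation; "contact_force": force on the tool from outside, world axes, zero at the start; "wrist_torque": the same for the moment, N m; "finger_gap": opening from 0.0 (shut) to 1.0 (fully open).
Only numpy, scipy, OpenCV 4.12 (cv2) and the standard library are available. Lean on these libraries where they do the work, as an engineer would, in place of code of your own. Each camera call takes 0.05 s, during which the arm holds its last target.

## Task

The lever-arch file on the desk lies open with its rings apart: push its upright lever over with your fingertips, past the centre, until it snaps down and the rings are shut. Then press the black bar on the posts fully down onto the sheets and take your hand away. Only push: do not pull the bar up or pick anything up, and leave all the other things on the file and desk where they are.

Things in the scene. Friction and masses are not known exactly. Their poses are not given: they have to be found in the camera images.
- file: Small lever-arch file lying open and flat on the desk, fixed. Origin: on the desk, midway between its two upright steel posts; z up, x along the row of posts (6 mm thick, at x = -40 and +40 mm, tops at z = 58 mm). White sheets (top at z = 18 mm): x -102 to +102, y +12 to -136 mm. Steel mechanism: y +12 to +72. Spine: y +100 to +170. Open front cover, 3 mm thick: y +171 to +351 mm.
- arch_hinge (a point): Midpoint of the hinge line of the two steel arches (rings), at file y = +30, z = 10 mm; the arches are at file x = -40 and +40 mm, 6 mm thick, and follow the lever. Open they stand up to z = 66 mm at about y = +32 mm; as the lever goes over they swing towards -y and meet the post tops. 74 mm is free between them, and between the posts.
- lever (a joint): Steel toggle lever at file x = 0, turning about an axis along file x at y = +26, z = 14 mm; 60 mm long. 0 = open: upright, leaning 10 degrees towards the sheets (-y). 1.5 rad = shut: lying towards the spine (+y), 14 degrees above level. A spring holds it at either end; centre at 0.75 rad, past which it snaps on by itself. To start it, push its tip towards +y with about 4 N.
- lever_tip (a point): Centre of the crossbar at the lever's free end (round bar along the file's x, 28 mm long, 10 mm thick). Open: about file y = +15, z = 73 mm; at the centre y = +58, z = 64 mm; shut y = +84, z = 29 mm.
- press_bar (a joint): Height of the sheet press bar, which slides down the posts on stiff friction (about 3 N) and stays where it is left. 0 = its underside 20 mm above the sheets, growing as it goes down; 0.020 m = lying on the sheets, where it stops. Negative values: pulled up.
- bar_top (a point): Centre of the upper face of the sheet press bar: a flat black plastic bar, 115 mm (file x) x 20 mm (file y) x 5 mm thick, threaded on both posts at file y = 0. Down on the sheets its upper face is at z = 23 mm.
- stapler: Bystander: black desk stapler, 130 x 36 x 54 mm, lying on the open front cover. Origin: centre of its underside.
- note_pad: Bystander: pale square pad of notes, 76 x 76 x 14 mm, on the open front cover. Origin: centre of its underside.
- pen: Bystander: white ball pen, 130 mm long, 9 mm thick, lying on the sheets. Origin: centre of its underside.
- glue_stick: Bystander: white glue stick standing upright on the sheets, 26 mm thick, 82 mm tall. Origin: centre of its underside.
- eraser: Bystander: small eraser, 45 x 20 x 12 mm, on the sheets. Origin: centre of its underside.
- mug: Bystander: white mug, 82 mm wide, 95 mm tall, on the desk to the robot's right. Origin: centre of its underside.
- calculator: Bystander: grey desk calculator, 160 x 110 x 19 mm, on the desk to the robot's right. Origin: centre of its underside.

How it is judged:
By the outcome, as a careful person would: the job done as asked, in the order asked, and still so for the second after the job is handed in, with the robot touching nothing.
It also fails if it takes over 40 s, if anything falls off the work surface, if the arm or the gripper's body presses on something with over 40 N, if the wrist force passes 120 N, or if a joint passes its speed limit or range.

## Working session

There is one attempt and no reset: what is moved stays moved. The work goes in short steps, Python scripts to look and compute and a tool call to move; the robot and the scene stay as the last step left them, time stands still between calls to the robot, and variables do not carry over. Pictures are saved under pics/ and viewed, and the job is handed in when it is done.

Besides the shell and the picture viewer there is one more tool, called in YAML: its name, and indented under it one key for each argument. carry_out: Moves the arm, as the interface text tells. Its arguments: {"type":"object","properties":{"deltas":{"type":"array"}},"required":["deltas"]}

```bash
mkdir -p pics; python3 - <<'E'
from rig import bot
import cv2,numpy as np
s=bot.get_state();print({k:np.round(v,3).tolist() for k,v in s.items()})
for n in("scene","side","wrist"):
    p,d=bot.snapshot(n);cv2.imwrite(f"pics/{n}0.png",p[:,:,::-1]);np.save(f"pics/{n}0.npy",d)
    print(n,{k:np.round(v,4).tolist() for k,v in bot.camera_params(n).items()})
E
```

```text
{'time_s': 0.0, 'joint_positions': [-0.128, 0.049, 0.098, 1.622, 0.0, 1.443], 'qd': [0.001, -0.001, -0.001, -0.001, -0.001, -0.001], 'effort': [0.0, -33.878, 32.002, 0.02, -0.0, 0.0], 'tcp_pos': [0.524, 0.0, 0.23], 'ee_rot': [[1.0, -0.002, 0.0], [-0.0, 0.0, 1.0], [-0.002, -1.0, 0.0]], 'contact_force': [0.177, -0.205, -0.785], 'wrist_torque': [0.009, -0.061, 0.062], 'finger_gap': 1.0}
scene {'fx': 392.2347, 'fy': 392.2347, 'cx': 275.024, 'cy': 215.4438, 'origin': [1.2003, 0.3276, 0.9901], 'rotation': [[-0.4843, 0.6864, -0.5426], [0.8749, 0.3743, -0.3074], [-0.0079, -0.6235, -0.7817]]}
side {'fx': 397.7629, 'fy': 397.7629, 'cx': 276.8808, 'cy': 208.8579, 'origin': [0.3244, -0.6844, 0.7591], 'rotation': [[0.9403, -0.2375, 0.2438], [-0.3403, -0.6679, 0.6619], [0.0056, -0.7053, -0.7089]]}
wrist {'fx': 299.7802, 'fy': 299.7802, 'cx': 279.4222, 'cy': 202.8623, 'tool_from_camera': [[1.0, 0.0015, -0.0007, 0.0001], [0.0012, -0.3056, 0.9522, -0.1418], [0.0012, -0.9522, -0.3056, 0.0786], [0.0, 0.0, 0.0, 1.0]]}
```

View pics/scene0.png

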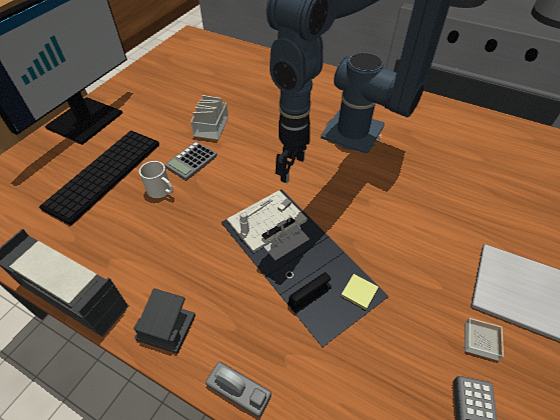

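View pics/side0.png

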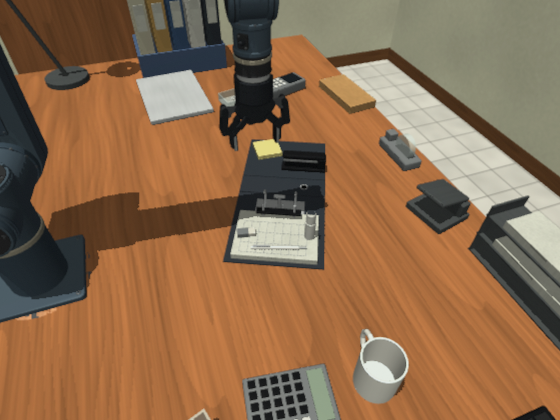

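View pics/wrist0.png

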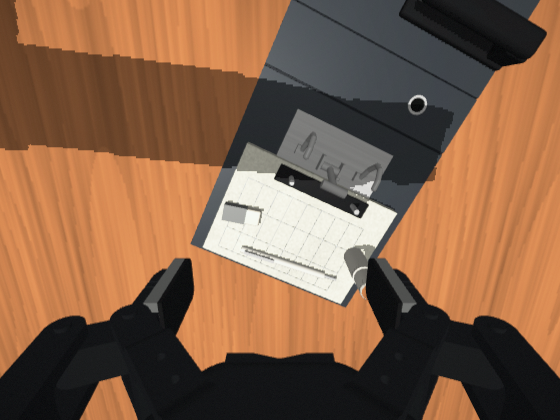

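```bash
cat > h.py <<'E'
import numpy as np,cv2
from rig import bot
def cam(n,s=None):
    c=bot.camera_params(n)
    if n=="wrist":
        T=np.eye(4);T[:3,:3]=s["ee_rot"];T[:3,3]=s["tcp_pos"];M=T@np.array(c["tool_from_camera"])
        return c,M[:3,:3],M[:3,3]
    return c,np.array(c["rotation"]),np.array(c["origin"])
def onplane(n,uv,z,s=None):
    c,R,o=cam(n,s);uv=np.atleast_2d(np.asarray(uv,float))
    d=np.c_[(uv[:,0]-c["cx"])/c["fx"],(uv[:,1]-c["cy"])/c["fy"],np.ones(len(uv))]@R.T
    return o+d*((z-o[2])/d[:,2])[:,None]
def proj(n,P,s=None):
    c,R,o=cam(n,s);q=(np.atleast_2d(P)-o)@R
    return np.c_[q[:,0]/q[:,2]*c["fx"]+c["cx"],q[:,1]/q[:,2]*c["fy"]+c["cy"]]
def cloud(n,d,s=None):
    c,R,o=cam(n,s);v,u=np.mgrid[:d.shape[0],:d.shape[1]]
    return np.stack([(u-c["cx"])/c["fx"]*d,(v-c["cy"])/c["fy"]*d,d],-1)@R.T+o
E
python3 - <<'E'
from h import *
s=bot.get_state()
im=cv2.imread("pics/wrist0.png");d=np.load("pics/wrist0.npy")
P=cloud("wrist",d,s)
m=(im.min(2)>190).astype(np.uint8); m[:140]=0;m[310:]=0
m=cv2.morphologyEx(m,cv2.MORPH_CLOSE,np.ones((9,9)))
cs,_=cv2.findContours(m,0,2);c=max(cs,key=cv2.contourArea)
print(cv2.contourArea(c),cv2.approxPolyDP(c,8,True)[:,0].tolist())
print("sheet z",np.median(P[...,2][m>0]))
cv2.imwrite("pics/w0crop.png",cv2.resize(im[90:310,180:450],None,fx=2.9,fy=2.7,interpolation=2))
im2=cv2.imread("pics/side0.png");cv2.imwrite("pics/s0crop.png",cv2.resize(im2[130:280,210:350],None,fx=5,fy=4,interpolation=2))
E
```

```text
13792.5 [[236, 169], [203, 246], [341, 302], [366, 267], [348, 270], [345, 250], [375, 247], [396, 214], [371, 201], [373, 182], [350, 187], [367, 194], [367, 209], [344, 212], [274, 173]]
sheet z 0.017237963055447142
```

View pics/w0crop.png

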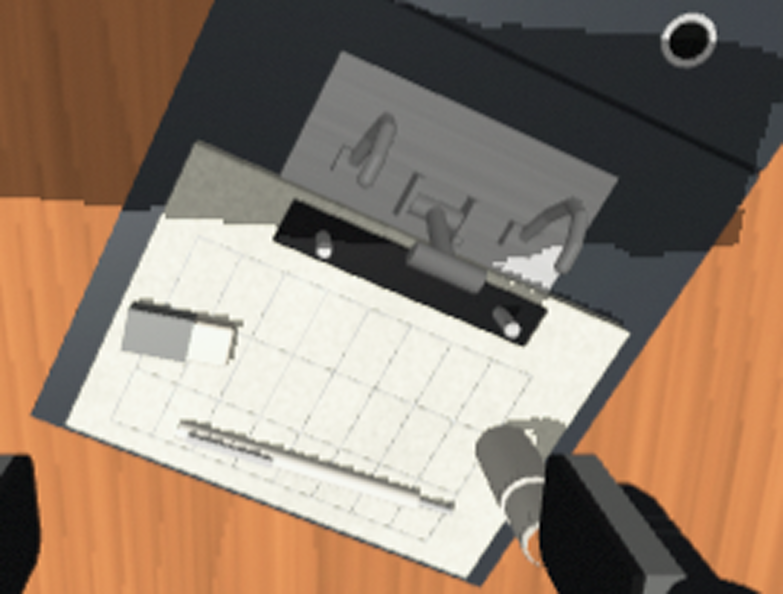

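View pics/s0crop.png

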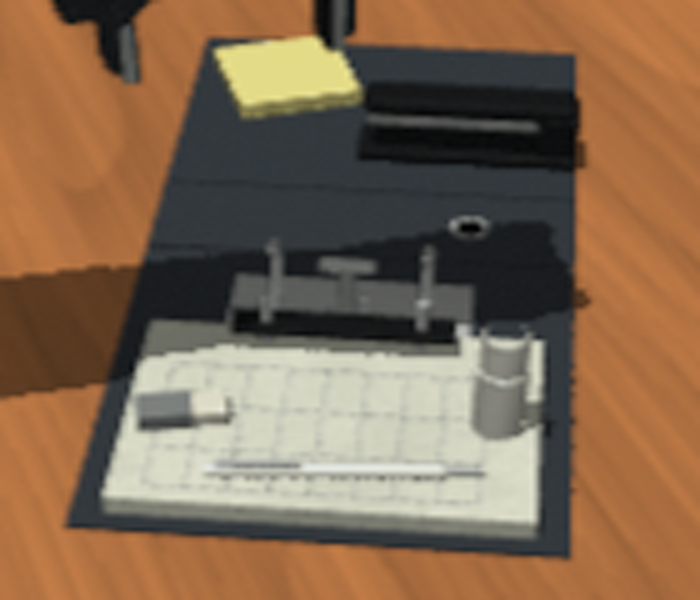

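```bash
python3 - <<'E'
from h import *
from scipy.spatial.transform import Rotation as Ro
s=bot.get_state()
w=lambda x,y:(180+x/2.9-.3,90+y/2.7-.3)
sd=lambda x,y:(210+x/5-.4,130+y/4-.4)
Fs=np.array([[-102,-136],[102,-136],[-102,12],[102,12],[-40,0],[40,0],[-57.5,-10],[57.5,10],[57.5,-10],[-57.5,10]])/1000
zs=[.018]*4+[.058]*2
W=[w(*a) for a in [(67,425),(470,577),(195,143),(630,332),(323,250),(512,328)]]
S=[sd(*a) for a in [(104,500),(538,525),(150,322),(545,340),(274,241),(429,250)]]
for n,U in(("wrist",W),("side",S)):
    P=np.array([onplane(n,u,z,s)[0] for u,z in zip(U,zs)])
    A=P[:,:2];F=Fs[:6]
    a=A-A.mean(0);f=F-F.mean(0)
    th=np.arctan2((f[:,0]*a[:,1]-f[:,1]*a[:,0]).sum(),(f*a).sum())
    R=np.array([[np.cos(th),-np.sin(th)],[np.sin(th),np.cos(th)]])
    t=A.mean(0)-R@F.mean(0)
    print(n,np.degrees(th),t,"\nresid mm",np.round((A-F@R.T-t)*1000,1).tolist())
E
```

```text
wrist -24.628746846350854 [ 0.57349188 -0.01511984] 
resid mm [[0.0, 0.6], [1.1, -0.1], [0.2, 0.4], [-0.1, -0.7], [-0.6, -0.3], [-0.6, 0.2]]
side -24.64742969074392 [ 0.58125493 -0.00189067] 
resid mm [[-7.5, -15.7], [-7.6, -16.4], [-7.8, -15.6], [-4.9, -14.9], [13.7, 32.2], [14.1, 30.4]]
```

carry_out:
  deltas: [-1, 0, 0, 0, 0, -1, 0, -1, 0, 0, 0, 0, -1, 0, -1, 0, 0, 0, 0, -1, 0, -1, 0, 0, 0, 0, -1, 0, -1, 0, 0, 0, 0, -1, 0]

```text
time_s: 0.65
tcp_pos: [0.5247, 0.0, 0.2308]
ee_rot: [[0.823, -0.001, -0.569], [0.569, 0.0, 0.823], [-0.001, -1.0, 0.001]]
contact_force: [0.4, -0.7, 0.1]
finger_gap: 0.147
```

carry_out:
  deltas: [-1, 0, 0, 0, 0, -1, 0, -1, 0, 0, 0, 0, -1, 0, -1, 0, 0, 0, 0, -1, 0, -1, 0, 0, 0, 0, -1, 0, -1, 0, 0, 0, 0, -0.5, 0]

```text
time_s: 1.15
tcp_pos: [0.5247, 0.0, 0.2308]
ee_rot: [[0.414, -0.001, -0.91], [0.91, 0.0, 0.414], [-0.0, -1.0, 0.001]]
contact_force: [-0.3, 1.5, -0.8]
finger_gap: -0.001
```

```bash
cat >> h.py <<'E'
TH=np.radians(-24.63);O=np.array([.5735,-.0155,0])
RF=np.array([[np.cos(TH),-np.sin(TH),0],[np.sin(TH),np.cos(TH),0],[0,0,1]])
def where(goal=None):
    s=bot.get_state();p=np.array(s["tcp_pos"]);R=np.array(s["ee_rot"])
    print("t",s["time_s"],"file mm",np.round((p-O)@RF*1000,1),"gap",s["finger_gap"],"F(file)",np.round(np.array(s["contact_force"])@RF,2))
    print("tool axes in file\n",np.round(RF.T@R,3))
    if goal is not None: print("shift tool mm",np.round(R.T@(RF@np.array(goal)/1000+O-p)*1000,1))
    return s
def f2w(P): return np.atleast_2d(P)/1000@RF.T+O
E
python3 - <<'E'
from h import *
s=where([0,-30,110])
for n in("scene","side","wrist"):
    p,d=bot.snapshot(n);cv2.imwrite(f"pics/{n}1.png",p[:,:,::-1]);np.save(f"pics/{n}1.npy",d)
P=(cloud("wrist",np.load("pics/wrist1.npy"),s)-O)@RF*1000
d=np.load("pics/wrist1.npy")
# tall things over the sheets
m=(d>0)&(P[...,2]>85)&(P[...,2]<108)&(abs(P[...,0])<105)&(P[...,1]>-140)&(P[...,1]<0)
print(m.sum(),np.median(P[m],0) if m.any() else 0)
m=(d>0)&(P[...,2]>68)&(P[...,2]<85)&(abs(P[...,0])<25)&(P[...,1]>-10)&(P[...,1]<40)
print("lever tip",m.sum(),np.median(P[m],0),P[m].min(0),P[m].max(0))
E
```

```text
t 1.15 file mm [-50.8  -6.2 230.8] gap -0.001486242642893673 F(file) [-0.93  1.22 -0.83]
tool axes in file
 [[-0.003 -0.001 -1.   ]
 [ 1.    -0.    -0.003]
 [-0.    -1.     0.001]]
shift tool mm [-23.9 120.8 -50.9]
42 [ 69.41396136 -61.88652253  88.14705677]
lever tip 233 [-2.14316912 15.10851151 75.75917424] [-15.13751796  10.23256128  69.8305985 ] [13.1479193  20.1259582  78.22599819]
```

View pics/wrist1.png

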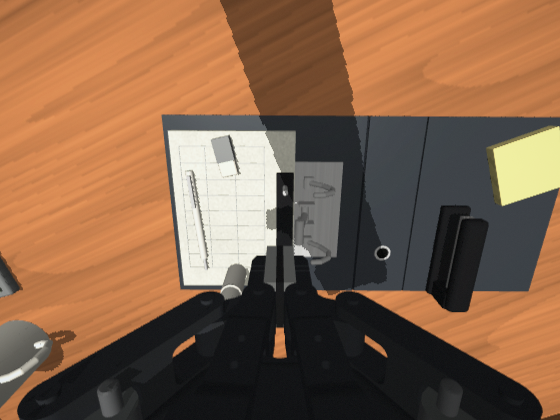

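carry_out:
  deltas: [-1, -0.24, 0.8, -0.51, 0, 0, 0, -1, -0.24, 0.8, -0.51, 0, 0, 0, -1, -0.24, 0.8, -0.51, 0, 0, 0, -1, -0.24, 0.8, -0.51, 0, 0, 0, -1, -0.24, 0.8, -0.51, 0, 0, 0]

```text
time_s: 1.8
tcp_pos: [0.5617, -0.0436, 0.1502]
ee_rot: [[0.418, -0.0, -0.908], [0.908, 0.0, 0.418], [-0.0, -1.0, 0.0]]
contact_force: [0.2, 0.2, -0.1]
finger_gap: -0.001
```

carry_out:
  deltas: [-1, 0, 0.94, 0, 0, 0, 0, -1, 0, 0.94, 0, 0, 0, 0, -1, 0, 0.94, 0, 0, 0, 0, -1, 0, 0.94, 0, 0, 0, 0, -1, 0, 0.94, 0, 0, 0, 0]

```text
time_s: 2.3
tcp_pos: [0.5613, -0.0434, 0.0559]
ee_rot: [[0.418, -0.0, -0.908], [0.908, 0.0, 0.418], [-0.0, -1.0, 0.0]]
contact_force: [-0.4, -0.0, 0.7]
finger_gap: -0.001
```

```bash
python3 - <<'E'
from h import *
s=where([0,42,57])
p,d=bot.snapshot("side");cv2.imwrite("pics/side2.png",cv2.resize(p[100:290,180:370,::-1],None,fx=3.1,fy=3.1,interpolation=2))
E
```

```text
t 2.3 file mm [  0.6 -30.4  55.9] gap -0.0010754486582491964 F(file) [-0.37 -0.18  0.66]
tool axes in file
 [[ 0.002 -0.    -1.   ]
 [ 1.    -0.     0.002]
 [-0.    -1.     0.   ]]
shift tool mm [72.4 -1.1  0.7]
```

View pics/side2.png

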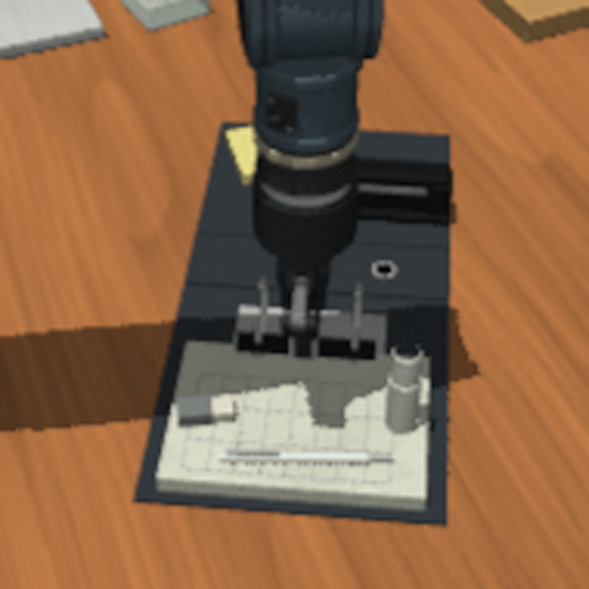

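The fingertips (crop ≈ 303,340) stand between the posts, just on the sheet side of the lever, clear of the glue stick. Next I push towards +y.

carry_out:
  deltas: [-1, 0.5, 0, 0, 0, 0, 0, -1, 0.5, 0, 0, 0, 0, 0, -1, 0.5, 0, 0, 0, 0, 0, -1, 0.5, 0, 0, 0, 0, 0, -1, 0.25, 0, 0, 0, 0, 0]

```text
time_s: 2.85
tcp_pos: [0.5818, -0.0016, 0.0589]
ee_rot: [[0.417, 0.003, -0.909], [0.909, -0.001, 0.417], [0.0, -1.0, -0.003]]
contact_force: [-1.2, -4.0, 2.1]
finger_gap: 0.0
```

carry_out:
  deltas: [-1, 0.35, 0, 0, 0, 0, 0, -1, 0.35, 0, 0, 0, 0, 0, -1, 0.35, 0, 0, 0, 0, 0, -1, 0.35, 0, 0, 0, 0, 0]

```text
time_s: 3.25
tcp_pos: [0.5915, 0.0246, 0.0567]
ee_rot: [[0.417, -0.001, -0.909], [0.909, 0.002, 0.417], [0.001, -1.0, 0.002]]
contact_force: [0.1, -0.0, 0.4]
finger_gap: -0.001
```

```bash
python3 - <<'E'
from h import *
s=where([0,42,57])
p,d=bot.snapshot("side");cv2.imwrite("pics/side3.png",cv2.resize(p[100:290,180:370,::-1],None,fx=3.1,fy=3.1,interpolation=2))
E
```

```text
t 3.25 file mm [-0.3 43.9 56.7] gap -0.0012473925775844945 F(file) [0.13 0.06 0.41]
tool axes in file
 [[ 0.001 -0.002 -1.   ]
 [ 1.     0.001  0.001]
 [ 0.001 -1.     0.002]]
shift tool mm [-1.9 -0.3 -0.3]
```

View pics/side3.png

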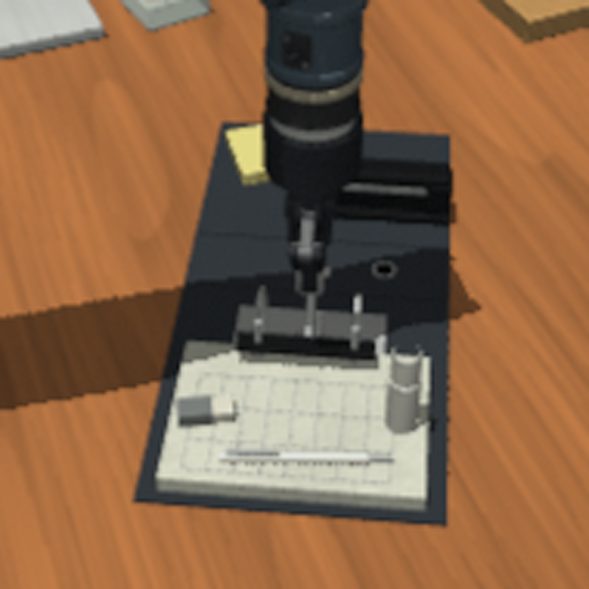

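carry_out:
  deltas: [-1, 0.3, 0, 0, 0, 0, 0, -1, 0.3, 0, 0, 0, 0, 0, -1, 0, 0, 0, 0, 0, 0, -1, 0, -0.8, 0, 0, 0, 0, -1, 0, -0.8, 0, 0, 0, 0]

```text
time_s: 3.8
tcp_pos: [0.596, 0.0342, 0.0888]
ee_rot: [[0.418, -0.002, -0.909], [0.909, 0.0, 0.418], [-0.001, -1.0, 0.002]]
contact_force: [0.2, 0.8, 0.0]
finger_gap: 0.002
```

carry_out:
  deltas: [-1, 0, -1, 0, 0, 0, 0, -1, 0, -1, 0, 0, 0, 0, -1, -0.5, -0.7, 0, 0, 0, 0, -1, -1, 0, 0, 0, 0, 0, -1, -1, 0, 0, 0, 0, 0]

```text
time_s: 4.3
tcp_pos: [0.576, -0.0122, 0.1443]
ee_rot: [[0.417, 0.001, -0.909], [0.909, -0.001, 0.417], [0.0, -1.0, -0.002]]
contact_force: [-0.4, 0.0, -0.5]
finger_gap: 0.001
```

```bash
python3 - <<'E'
from h import *
s=where([0,0,60])
p,d=bot.snapshot("wrist");cv2.imwrite("pics/wrist4.png",p[:,:,::-1])
P=(cloud("wrist",d,s)-O)@RF*1000
m=(d>0)&(P[...,2]>24)&(P[...,2]<90)&(abs(P[...,0])<18)&(P[...,1]>12)&(P[...,1]<98)
for y in range(12,98,8):
    k=m&(P[...,1]>=y)&(P[...,1]<y+8)
    if k.any(): print(y,k.sum(),np.round([P[k][:,2].min(),P[k][:,2].max()],1),np.round([P[k][:,0].min(),P[k][:,0].max()],0))
p,d=bot.snapshot("side");cv2.imwrite("pics/side4.png",cv2.resize(p[100:290,180:370,::-1],None,fx=3.1,fy=3.1,interpolation=2))
E
```

```text
t 4.3 file mm [  0.9   4.  144.3] gap 0.0007094131397095919 F(file) [-0.35 -0.12 -0.5 ]
tool axes in file
 [[ 0.     0.002 -1.   ]
 [ 1.     0.     0.   ]
 [ 0.    -1.    -0.002]]
shift tool mm [-4.  84.3  1. ]
44 2 [24.1 24.2] [-1. -0.]
52 46 [24.  26.1] [-4.  3.]
60 74 [24.1 28.5] [-4.  4.]
68 83 [24.1 30.8] [-4.  3.]
76 251 [26.5 34.6] [-14.  14.]
84 127 [26.2 34. ] [-14.  14.]
```

View pics/wrist4.png

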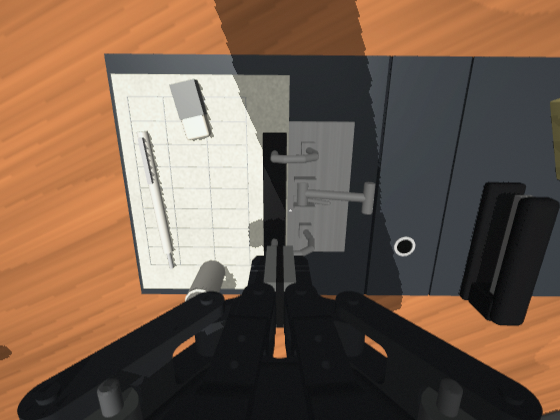

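View pics/side4.png

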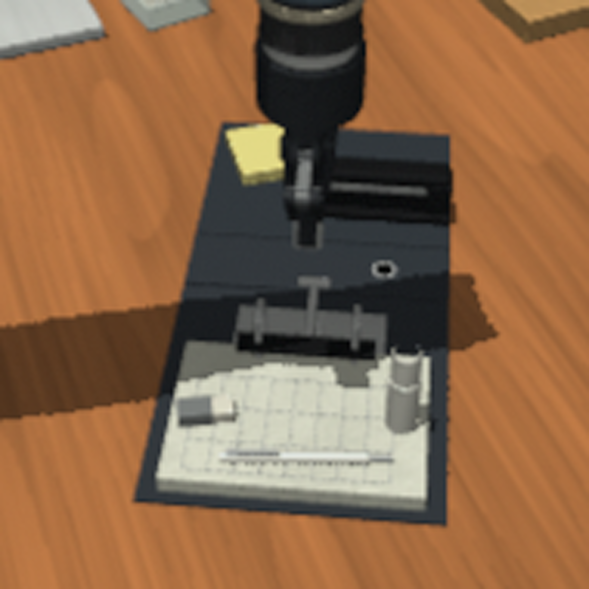

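carry_out:
  deltas: [-1, -0.3, 0, 0.05, 0, 0, 0, -1, 0, 0.96, 0, 0, 0, 0, -1, 0, 0.96, 0, 0, 0, 0, -1, 0, 0.96, 0, 0, 0, 0, -1, 0, 0.96, 0, 0, 0, 0]

```text
time_s: 4.9
tcp_pos: [0.5723, -0.0161, 0.0656]
ee_rot: [[0.417, -0.0, -0.909], [0.909, 0.0, 0.417], [0.0, -1.0, 0.0]]
contact_force: [0.1, 0.9, -1.0]
finger_gap: -0.004
```

carry_out:
  deltas: [-1, 0, 0.8, 0, 0, 0, 0, -1, 0, 0, 0, 0, 0, 0]

```text
time_s: 5.1
tcp_pos: [0.5698, -0.0157, 0.0471]
ee_rot: [[0.417, -0.006, -0.909], [0.909, 0.001, 0.417], [-0.002, -1.0, 0.006]]
contact_force: [-0.7, 1.1, -0.8]
finger_gap: 0.003
```

```bash
python3 - <<'E'
from h import *
s=where([0,-2,23])
p,d=bot.snapshot("side");cv2.imwrite("pics/side5.png",cv2.resize(p[100:290,180:370,::-1],None,fx=3.1,fy=3.1,interpolation=2))
E
```

```text
t 5.1 file mm [-3.3 -1.7 47.1] gap 0.0027226400944898687 F(file) [-1.13  0.67 -0.82]
tool axes in file
 [[ 0.    -0.006 -1.   ]
 [ 1.    -0.002  0.   ]
 [-0.002 -1.     0.006]]
shift tool mm [-0.3 24.1 -3.4]
```

View pics/side5.png

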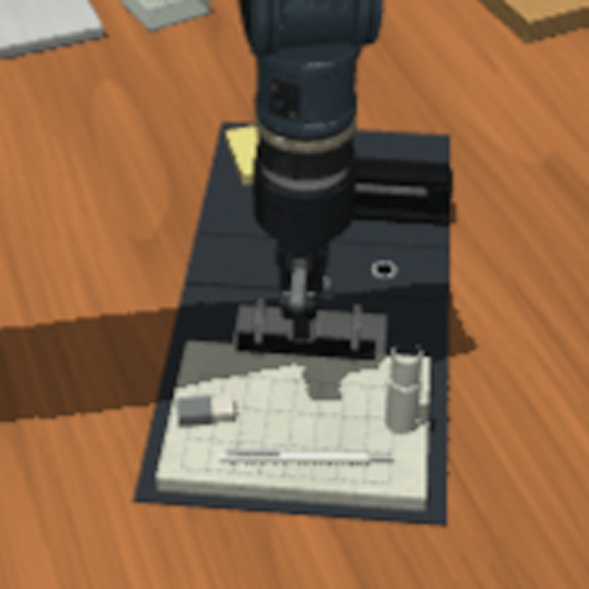

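carry_out:
  deltas: [-1, 0, 0, 0, 0, 0, 0, -1, 0, 0, 0, 0, 0, 0]

```text
time_s: 5.35
tcp_pos: [0.5736, -0.0164, 0.052]
ee_rot: [[0.417, 0.002, -0.909], [0.909, -0.0, 0.417], [0.001, -1.0, -0.002]]
contact_force: [0.3, -0.5, 0.7]
finger_gap: -0.002
```

```bash
python3 - <<'E'
from h import *
s=where([0,-2,23])
print(np.round(np.array(s["wrist_torque"])@RF,3))
E
```

```text
t 5.35 file mm [ 0.5 -0.8 52. ] gap -0.002080459589843393 F(file) [ 0.49 -0.3   0.66]
tool axes in file
 [[ 0.001  0.002 -1.   ]
 [ 1.     0.001  0.001]
 [ 0.001 -1.    -0.002]]
shift tool mm [-1.2 29.   0.5]
[-0.022 -0.043  0.008]
```

That was only a stopping transient. Now I press down slowly.

carry_out:
  deltas: [-1, 0, 0.25, 0, 0, 0, 0, -1, 0, 0.25, 0, 0, 0, 0, -1, 0, 0.25, 0, 0, 0, 0, -1, 0, 0.25, 0, 0, 0, 0]

```text
time_s: 5.75
tcp_pos: [0.5727, -0.0164, 0.0305]
ee_rot: [[0.418, 0.001, -0.909], [0.909, -0.0, 0.418], [0.0, -1.0, -0.001]]
contact_force: [-0.2, 1.0, 3.1]
finger_gap: 0.001
```

carry_out:
  deltas: [-1, 0, 0.2, 0, 0, 0, 0, -1, 0, 0.2, 0, 0, 0, 0, -1, 0, 0, 0, 0, 0, 0]

```text
time_s: 6.05
tcp_pos: [0.5727, -0.0164, 0.023]
ee_rot: [[0.418, 0.001, -0.909], [0.909, -0.0, 0.418], [0.0, -1.0, -0.001]]
contact_force: [-1.5, 0.7, 5.3]
finger_gap: 0.003
```

```bash
python3 - <<'E'
from h import *
s=where([0,-2,23])
E
```

```text
t 6.05 file mm [-0.3 -1.1 23. ] gap 0.003170811984156497 F(file) [-1.61  0.02  5.31]
tool axes in file
 [[ 0.001  0.001 -1.   ]
 [ 1.     0.     0.001]
 [ 0.    -1.    -0.001]]
shift tool mm [-0.9  0.  -0.3]
```

Bar resists at about 3 N, and the force rises at z = 23. I press a little more to seat it.

carry_out:
  deltas: [-1, 0, 0.1, 0, 0, 0, 0, -1, 0, 0.1, 0, 0, 0, 0, -1, 0, 0.05, 0, 0, 0, 0, -1, 0, 0, 0, 0, 0, 0]

```text
time_s: 6.45
tcp_pos: [0.5729, -0.0164, 0.0228]
ee_rot: [[0.417, 0.002, -0.909], [0.909, -0.001, 0.417], [0.0, -1.0, -0.002]]
contact_force: [-10.0, 1.7, 23.1]
finger_gap: 0.002
```

carry_out:
  deltas: [-1, 0, -0.25, 0, 0, 0, 0, -1, 0, -0.4, 0, 0, 0, 0, -1, 0, -0.8, 0, 0, 0, 0, -1, 0, -1, 0, 0, 0, 0, -1, 0, -1, 0, 0, 0, 0]

```text
time_s: 6.95
tcp_pos: [0.5717, -0.0163, 0.0859]
ee_rot: [[0.418, -0.002, -0.909], [0.909, 0.0, 0.418], [-0.001, -1.0, 0.002]]
contact_force: [1.0, 0.7, -0.1]
finger_gap: 0.0
```

carry_out:
  deltas: [-1, 0, -1, 0, 0, 0, 0, -1, 0, -1, 0, 0, 0, 0, -1, 0, -1, 0, 0, 0, 0, -1, 0, -0.5, 0, 0, 0, 0, -1, 0, 0, 0, 0, 0, 0]

```text
time_s: 7.45
tcp_pos: [0.5736, -0.0165, 0.1579]
ee_rot: [[0.418, 0.003, -0.909], [0.909, -0.0, 0.418], [0.001, -1.0, -0.003]]
contact_force: [0.9, -0.8, -0.2]
finger_gap: -0.003
```

```bash
python3 - <<'E'
from h import *
s=where()
p,d=bot.snapshot("wrist");cv2.imwrite("pics/wrist6.png",p[:,:,::-1])
P=(cloud("wrist",d,s)-O)@RF*1000
dark=p.max(2)<60
for x0,x1 in((-56,-46),(-34,-20),(-20,0),(20,34),(46,56)):
    k=dark&(d>0)&(P[...,0]>x0)&(P[...,0]<x1)&(abs(P[...,1])<8)&(P[...,2]<80)
    print("bar",x0,k.sum(),np.round(np.median(P[k][:,2]),1) if k.any() else "")
k=(d>0)&(abs(P[...,0])<16)&(P[...,1]>76)&(P[...,1]<95)&(P[...,2]>24);print("tip",np.round(np.median(P[k],0),1),P[k][:,2].max())
p,d=bot.snapshot("side");cv2.imwrite("pics/side6.png",cv2.resize(p[100:290,180:370,::-1],None,fx=3.1,fy=3.1,interpolation=2))
E
```

```text
t 7.45 file mm [  0.5  -0.9 157.9] gap -0.002598353325708461 F(file) [ 1.13 -0.4  -0.16]
tool axes in file
 [[ 0.001  0.003 -1.   ]
 [ 1.     0.001  0.001]
 [ 0.001 -1.    -0.003]]
bar -56 192 22.0
bar -34 222 22.0
bar -20 341 22.1
bar 20 217 22.0
bar 46 77 22.0
tip [-1.2 82.3 31.6] 34.02308125385878
```

View pics/wrist6.png

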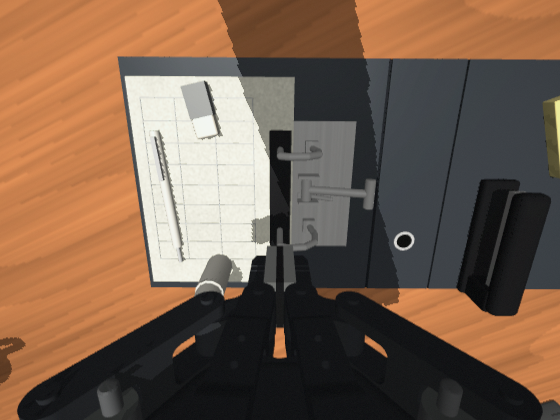

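View pics/side6.png

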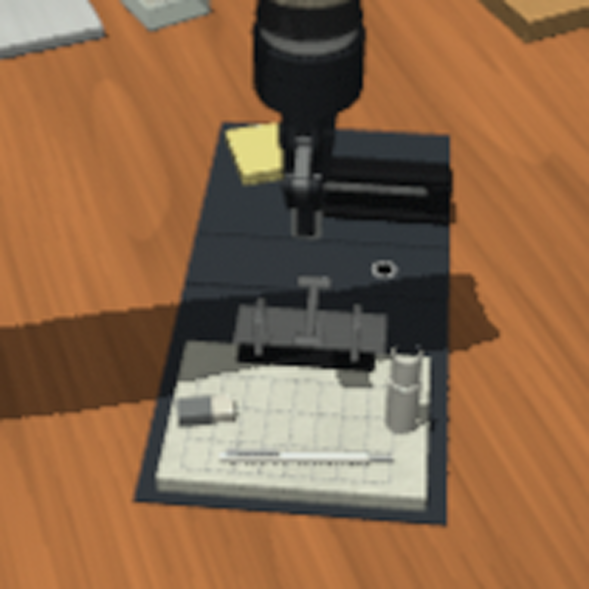

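The bar lies flat on the sheets at crop (305,357). The lever is down, with its crossbar at (314,282), and the other things have not moved. I hand in.

```bash
python3 -c "
from rig import bot
print(bot.hand_in())"
```

```text
the job is handed in; nothing more can be done
None
```

The lever is over and snapped down, the rings are shut, and the black bar is pressed fully onto the sheets. I did it with closed fingertips, only pushing, and handed in after about 7.6 s.

- **Lever:** I pushed its tip past the centre until the force fell to about 0. The depth picture then showed the crossbar at about y = 82, top z = 34 mm, which matches the shut position. In the pictures the arches meet the posts.
- **Bar:** It moved at about 3 N and stopped firmly at z = 23 mm with 23 N on it. Afterwards its upper face read 22 mm along its whole length. That camera reads the sheets about 0.8 mm low, so this agrees with 23 mm.
- **Clearance:** The hand ended about 160 mm above the desk, touching nothing, with the force near 0. The eraser, pen, glue stick, stapler and pad look unmoved in the last pictures. I did not recheck the mug and calculator, but the arm never went near them.
- **Disagreements:** My first file pose from the side camera was off because I took the arches for the post tops. Using only the sheet corners, it came within about 3 mm of the wrist camera's pose. While coming down over the bar the tool briefly swung about 3 mm to the side, and it settled before I pressed.

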